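# Put the gold-finishing tools back in their fitted tray

## Task

The gold tooling is done: put the four brass-headed finishing tools (roll, line pallet, typeholder and hand stamp) away in the fitted tool tray, each lying flat in the cradle cut to the shape of its head, head in the pocket and handle in the notch. Lay them in, do not drop them, the brass faces dent. The steel awl and the screwdriver have the same handles but do not belong in the tray: leave them where they lie.

Things in the scene. Friction and masses are not known exactly. Their poses are not given: they have to be found in the camera images.
- roll_tool: Roll: Octagonal wood handle 24 mm across, 86 mm long, x = -100 to -14 mm; then a brass collar 20 mm thick. Lies flat on a mat (top 3 mm above the table). Origin on the centre line, 12 mm above the mat, at the collar's front. x points to the head (first within 0.3 rad of world x), z up. Grip across at x = -50. Head: flat brass wheel, 50 mm diameter, at x = 35. 200 g.
- line_pallet: Line pallet: Octagonal wood handle 24 mm across, 86 mm long, x = -100 to -14 mm; then a brass collar 20 mm thick. Lies flat on a mat (top 3 mm above the table). Origin on the centre line, 12 mm above the mat, at the collar's front. x points to the head (first within 0.3 rad of world x), z up. Grip across at x = -50. Head: brass T, cross-bar 50 mm wide at x = 44 to 56. 160 g.
- typeholder: Typeholder: Octagonal wood handle 24 mm across, 86 mm long, x = -100 to -14 mm; then a brass collar 20 mm thick. Lies flat on a mat (top 3 mm above the table). Origin on the centre line, 12 mm above the mat, at the collar's front. x points to the head (first within 0.3 rad of world x), z up. Grip across at x = -50. Head: brass clamp box 34 x 42 mm, x = 14 to 56, 35 mm high with its screw. 220 g.
- deco_stamp: Hand stamp: Octagonal wood handle 24 mm across, 86 mm long, x = -100 to -14 mm; then a brass collar 20 mm thick. Lies flat on a mat (top 3 mm above the table). Origin on the centre line, 12 mm above the mat, at the collar's front. x points to the head (first within 0.3 rad of world x), z up. Grip across at x = -50. Head: slim brass shank, end block 14 mm square, tip at x = 55. 140 g.
- awl: Awl, NOT a finishing tool: same wooden handle and brass collar, but a thin pointed grey steel spike, 7 mm thick at its root, tip at x = 55. Handle, origin and axes as the finishing tools; stays where it lies.
- screwdriver: Screwdriver, NOT a finishing tool: same wooden handle and brass collar, but a grey steel shaft 7 mm thick with a flat blade 10 mm wide, tip at x = 56. Handle, origin and axes as the finishing tools; stays where it lies.
- roll_cradle: Roll's cradle. Fixed wood block 184 x 79 mm, x = -110 to +74, rails 14 mm high, in the tray. Origin on its floor, 21 mm above the table: a tool well laid has its origin 12 mm above it, x alike, 9 mm play all round. x points to the pocket. Tail notch 42 mm wide, x = -104 to -84; bare floor between (finger room). Pocket: wide, eight-sided, 69 mm across, centre x = 35.
- pallet_cradle: Pallet's cradle. Fixed wood block 184 x 79 mm, x = -110 to +74, rails 14 mm high, in the tray. Origin on its floor, 21 mm above the table: a tool well laid has its origin 12 mm above it, x alike, 9 mm play all round. x points to the pocket. Tail notch 42 mm wide, x = -104 to -84; bare floor between (finger room). Pocket: T, neck 42 mm wide, slot 69 mm wide at x = 35 to 65.
- typeholder_cradle: Typeholder's cradle. Fixed wood block 184 x 79 mm, x = -110 to +74, rails 14 mm high, in the tray. Origin on its floor, 21 mm above the table: a tool well laid has its origin 12 mm above it, x alike, 9 mm play all round. x points to the pocket. Tail notch 42 mm wide, x = -104 to -84; bare floor between (finger room). Pocket: rectangle 53 mm wide, x = 4 to 65.
- stamp_cradle: Hand stamp's cradle. Fixed wood block 184 x 79 mm, x = -110 to +74, rails 14 mm high, in the tray. Origin on its floor, 21 mm above the table: a tool well laid has its origin 12 mm above it, x alike, 9 mm play all round. x points to the pocket. Tail notch 42 mm wide, x = -104 to -84; bare floor between (finger room). Pocket: narrow channel 33 mm wide, x = 10 to 64.

How it is judged (in metres and radians):
At the end, for the whole second after the job is handed in: Each of the four finishing tools lies in its own cradle, released and at rest: its origin within 12 mm of the cradle's origin along the cradle's x and along its y, 7 to 18 mm above the cradle floor, and its length within 0.2 rad of the cradle's (x of roll_tool in the frame of roll_cradle between -0.012 and 0.012 m and y of roll_tool in the frame of roll_cradle between -0.012 and 0.012 m and z of roll_tool in the frame of roll_cradle between 0.007 and 0.018 m and angle between the x axis of roll_tool and the x axis of roll_cradle, either way round below 0.2 rad and linear speed of each of roll_tool, line_pallet, typeholder, deco_stamp below 0.02 m/s and angular speed of each of roll_tool, line_pallet, typeholder, deco_stamp below 0.2 rad/s and contact force between each of roll_tool, line_pallet, typeholder, deco_stamp and the fingers below 0.1 N and x of line_pallet in the frame of pallet_cradle between -0.012 and 0.012 m and y of line_pallet in the frame of pallet_cradle between -0.012 and 0.012 m and z of line_pallet in the frame of pallet_cradle between 0.007 and 0.018 m and angle between the x axis of line_pallet and the x axis of pallet_cradle, either way round below 0.2 rad and x of typeholder in the frame of typeholder_cradle between -0.012 and 0.012 m and y of typeholder in the frame of typeholder_cradle between -0.012 and 0.012 m and z of typeholder in the frame of typeholder_cradle between 0.007 and 0.018 m and angle between the x axis of typeholder and the x axis of typeholder_cradle, either way round below 0.2 rad and x of deco_stamp in the frame of stamp_cradle between -0.012 and 0.012 m and y of deco_stamp in the frame of stamp_cradle between -0.012 and 0.012 m and z of deco_stamp in the frame of stamp_cradle between 0.007 and 0.018 m and angle between the x axis of deco_stamp and the x axis of stamp_cradle, either way round below 0.2 rad); the robot touches nothing.
It fails at once if the awl is moved more than 20 mm from where it lay (distance of awl from where it was at the start of the episode above 0.02 m).
It fails at once if the screwdriver is moved more than 20 mm from where it lay (distance of screwdriver from where it was at the start of the episode above 0.02 m).
It fails at once if a finishing tool is dropped: it falls more than about 25 mm free of the fingers (faster than 0.7 m/s) ((linear speed of roll_tool above 0.7 m/s and contact force between roll_tool and the fingers below 0.05 N) or (linear speed of line_pallet above 0.7 m/s and contact force between line_pallet and the fingers below 0.05 N) or (linear speed of typeholder above 0.7 m/s and contact force between typeholder and the fingers below 0.05 N) or (linear speed of deco_stamp above 0.7 m/s and contact force between deco_stamp and the fingers below 0.05 N)).
It also fails if it takes over 106 s, if anything falls off the work surface, if the arm or the gripper's body presses on something with over 40 N, if the wrist force passes 120 N, or if a joint passes its speed limit or range.

## Robot

A 6-joint arm with a two-finger parallel gripper is mounted at the origin on the work surface. World frame = base frame: x ahead of the robot, y to its left, z up, the work surface at z = 0. Lengths are in m, angles in degrees, forces in N, time in s.
With the tool pointing down it reaches from about 0.225 to 0.725 m from the base axis. Payload 3.1 kg.
Tool frame: the origin (TCP) lies at the very end of the fingers, on their centre line; the grasp point (between the pads) lies manip.grasp_offset behind it (manip.grasp_offset is the distance from the TCP to the grasp point, in m); x points along the fingers, z is the direction in which the jaws open and shut, and the axes are right-handed (so a half turn about x gives the same grasp; the last joint's range is limited). The gripper opens to 85 mm and grips with 20 to 120 N. Pads are 22 mm wide; open, the fingers measure 114 mm over their backs; the gripper's body (76 mm by 85 mm) begins 54 mm behind the grasp point. The pads swing forward as they close: fully open they stand 13 mm farther back than shut.
Start: joints at [-80.833, 2.75, 5.684, 92.934, 0, 82.678], TCP at [0.149, -0.503, 0.231] pointing down, gripper open.
Joint ranges: [-166.93, 166.93], [-56.73, 111.36], [-69.38, 81.34], [-121.58, 131.49], [-85.45, 84.26], [-180, 180]. Speed limits (degrees/s): [159.86, 159.86, 180, 180, 180, 180].

## Interface

Orientations are given as [roll, pitch, yaw] about the fixed x, y, z axes, in that order (R = Rz(yaw) Ry(pitch) Rx(roll)).
In Python, from bench import get_obs, imaging, manip gives the robot as it stands.
- The arm moves only by the tool drive_tool, never from a script. Its argument "rows" is a list of rows, each a list of 7 numbers: the turn, a rotation vector about the world's x, y, z in degrees, then the shift along the world's x, y, z in mm, then the closure, from 0 (fully open) to 1 (shut). In form: [[ax, ay, az, tx, ty, tz, claw], ...]. A call has 1 to 20 rows; each row is the pose to reach, as a shift and turn from the pose commanded when the call began; what a row does not reach only later rows make up. A row lasts 1/8 s, in which the tool goes at most 62.5 mm and 10.7 degrees, less where a joint would pass 70% of its speed; a pose out of reach is approached as far as the arm can. A call with a gripper value outside its range is refused whole. The fingers move at their own pace and stop on an object; "newtons" is the grip in N (left out, the last holds). Time passes only in rows, so rows that repeat a pose let the fingers close. It gives the time, the measured TCP pose, the force and the opening at its end, in the units of the state.
- get_obs(): the state, without advancing time (a new reading comes with each control period).
- imaging.grab_frame(name): name is "side" or "top"; returns (picture, depth): 400x640x3 uint8, red, green, blue; 400x640 float32, m along the optical axis (not along the pixel's ray), 0 where there is no reading.
- imaging.calibration(name): a dict with "vfov" (degrees; the focal length in pixels is half the picture's height over the tangent of half this angle, whatever the lens; pixels are square), "cx", "cy" (the principal point, pixels), "dist" ([k1, k2, p1, p2, k3] as OpenCV has them; the pictures are not rectified), "world_from_camera" (4x4, takes a point from camera to world coordinates). Camera axes: x right, y up, looking along -z (the intrinsics and any distortion apply to the point x, -y, -z); pixel columns grow to the right and rows downward; lengths in m; the calibration is good to about 2 mm. A picture is of the moment at which its call begins. calibration takes no time and is no camera call.
- manip.finish_job(): hands the job in, once; it reports no verdict.
The state is a dict: "time_s": time; "qpos": joint angles; "qvel": joint speeds; "tau": joint torques, N m; "ee_pos": TCP position; "tcp_rot": TCP orientation; "ft_force": force on the tool from outside, world axes, zero at the start; "ft_torque": the same for the moment, N m; "opening": opening from 0.0 (shut) to 1.0 (fully open).
Only numpy, scipy, OpenCV 4.12 (cv2) and the standard library are available. Lean on these libraries where they do the work, as an engineer would, in place of code of your own. Each camera call takes 0.05 s, during which the arm holds its last target.

## Working session

There is one attempt and no reset: what is moved stays moved. The work goes in short steps, Python scripts to look and compute and a tool call to move; the robot and the scene stay as the last step left them, time stands still between calls to the robot, and variables do not carry over. Pictures are saved under pics/ and viewed, and the job is handed in when it is done.

Besides the shell and the picture viewer there is one more tool, called as name(argument=value, ...) on one line, values as JSON. drive_tool: Moves the arm, as the interface text tells. Its arguments: {"type":"object","properties":{"rows":{"type":"array"},"newtons":{"type":"number"}},"required":["rows"]}

```bash
ls; mkdir -p pics; cat > h.py <<'E'
import numpy as np, cv2
from bench import get_obs, imaging, manip
def save(n,f):
    p,d=imaging.grab_frame(n); np.savez(f'{f}.npz',p=p,d=d); cv2.imwrite(f'pics/{f}.png',p[:,:,::-1]); return p,d
def K(n):
    c=imaging.calibration(n); f=200/np.tan(np.radians(c['vfov']/2))
    return np.array([[f,0,c['cx']],[0,f,c['cy']],[0,0,1]]),np.array(c['dist']),np.array(c['world_from_camera'])
def ray(n,uv):
    k,d,T=K(n); q=cv2.undistortPoints(np.array(uv,float).reshape(-1,1,2),k,d).reshape(-1,2)
    r=np.c_[q[:,0],-q[:,1],-np.ones(len(q))]@T[:3,:3].T
    return T[:3,3],r
def onz(n,uv,z):
    o,r=ray(n,uv); return o+r*((z-o[2])/r[:,2])[:,None]
E
python3 - <<'E'
from h import *
for n in('top','side'):
    save(n,n+'0'); print(imaging.calibration(n))
print(get_obs(), manip.grasp_offset)
E
```

```text
pics
{'vfov': 48.491195708459266, 'cx': 320.7331471033284, 'cy': 202.17912513873438, 'dist': array([-0.01058779,  0.        ,  0.        ,  0.        ,  0.        ]), 'world_from_camera': array([[ 1.72441018e-02,  9.92628492e-01, -1.19963816e-01,
         4.19168965e-01],
       [-9.99798723e-01,  1.58880945e-02, -1.22508244e-02,
        -1.01180618e-04],
       [-1.02545209e-02,  1.20150924e-01,  9.92702675e-01,
         1.35947782e+00],
       [ 0.00000000e+00,  0.00000000e+00,  0.00000000e+00,
         1.00000000e+00]])}
{'vfov': 52.02030790209378, 'cx': 318.6297913321614, 'cy': 199.03983813807972, 'dist': array([-0.05850575,  0.        ,  0.        ,  0.        ,  0.        ]), 'world_from_camera': array([[-0.97079004,  0.17132579, -0.16797074,  0.4305405 ],
       [-0.23976573, -0.66678054,  0.7056317 ,  0.79171737],
       [ 0.00889329,  0.72529386,  0.68838197,  0.835573  ],
       [ 0.        ,  0.        ,  0.        ,  1.        ]])}
{'time_s': 0.1, 'qpos': array([-8.08317744e+01,  2.78772594e+00,  5.60074132e+00,  9.29323972e+01,
       -4.98947745e-04,  8.26785897e+01]), 'qvel': array([ 0.03005442, -0.08357301,  0.31816868, -0.02260676, -0.03208158,
        0.04552816]), 'tau': array([ 2.59353350e-03, -3.39848077e+01,  3.20937145e+01,  1.57936604e-02,
       -2.10370886e-04, -3.51390192e-06]), 'ee_pos': array([ 0.14892386, -0.50286952,  0.23024391]), 'tcp_rot': array([172.91805165,  89.88061718,  99.40768804]), 'ft_force': array([-0.18000032, -0.70244289, -0.19553863]), 'ft_torque': array([-0.02817866, -0.01105515,  0.01861037]), 'opening': 1.0020868602149509} 0.0187
```

View pics/top0.png

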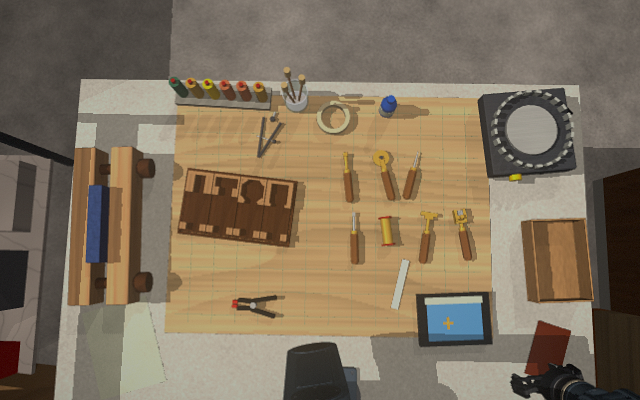

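View pics/side0.png

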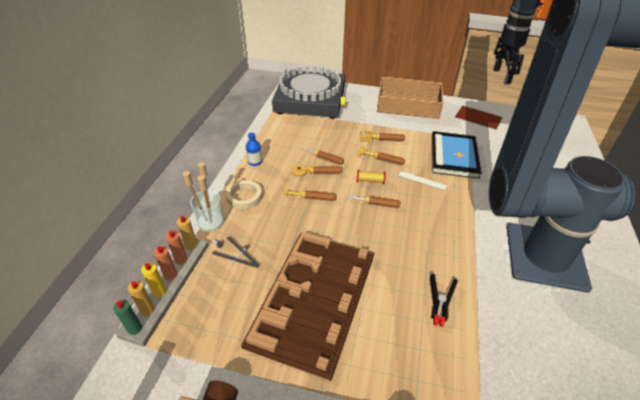

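```bash
python3 - <<'E'
import cv2
p=cv2.imread('pics/top0.png')
a=p[145:270,335:485]; cv2.imwrite('pics/a.png',cv2.resize(a,None,fx=5,fy=4.8 if 0 else 4.8,interpolation=cv2.INTER_CUBIC) if 0 else cv2.resize(a,(750,600*125*5//625-0 if 0 else 600),interpolation=cv2.INTER_CUBIC) if 0 else cv2.resize(a,None,fx=4.8,fy=4.8,interpolation=cv2.INTER_CUBIC))
b=p[160:255,172:307]; cv2.imwrite('pics/b.png',cv2.resize(b,None,fx=5,fy=5,interpolation=cv2.INTER_CUBIC))
E
```

```text
(no output)
```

View pics/a.png

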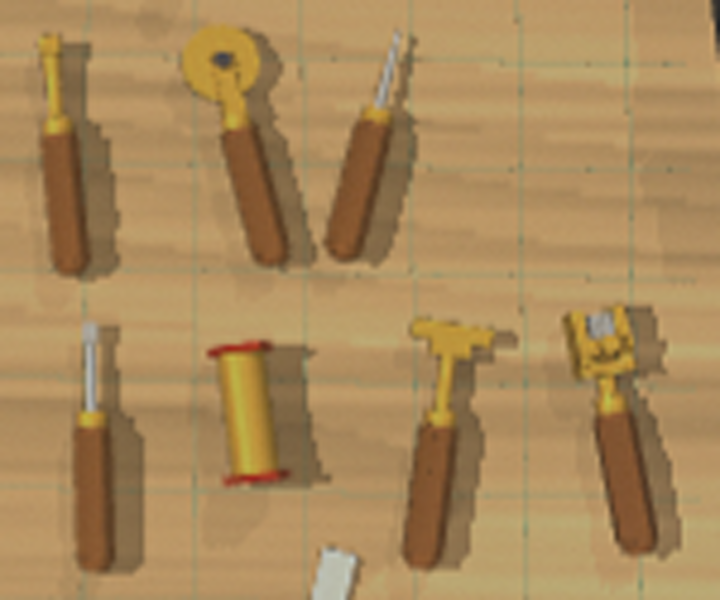

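View pics/b.png

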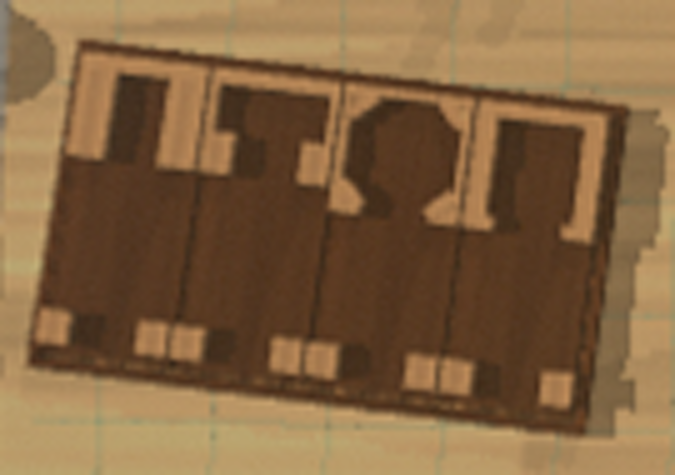

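```bash
cat > m.py <<'E'
from h import *
z=np.load('top0.npz'); p=z['p']
hsv=cv2.cvtColor(p,cv2.COLOR_RGB2HSV)
h,s,v=[hsv[...,i].astype(int) for i in range(3)]
for name,(x,y) in dict(stamp=(65,200),roll=(255,200),awl=(360,190),scr=(93,490),pal=(430,500),typ=(625,480)).items():
    u=int(x/4.8+335); w=int(y/4.8+145)
    print(name,p[w,u],hsv[w,u])
def crop(pts,sc,ox,oy): return [((x+.5)/sc-.5+ox,(y+.5)/sc-.5+oy) for x,y in pts]
r=p[...,0].astype(int);g=p[...,1].astype(int);b=p[...,2].astype(int)
mask=((h<13)&(s>150)&(v>75)).astype(np.uint8)
n,lab,st,c=cv2.connectedComponentsWithStats(mask)
for i in range(1,n):
    if st[i,4]>60 and 335<c[i][0]<485 and 145<c[i][1]<270:
        yy,xx=np.where(lab==i)
        P=onz('top',np.c_[xx,yy],0.020)[:,:2]
        m=P.mean(0); ev,V=np.linalg.eigh(np.cov((P-m).T)); d=V[:,1]*np.sign(V[0,1])
        t=(P-m)@d; 
        print(st[i,4],'cent',m.round(4),'yaw',np.degrees(np.arctan2(d[1],d[0])).round(1),'len',np.ptp(t).round(4),'wid',np.ptp((P-m)@V[:,0]).round(4),'org',(m+d*.057).round(4),'grip',(m+d*.007).round(4))
man=dict(stamp=[(71,273),(58,132)],roll=[(271,264),(236,127)],pal=[(420,566),(439,418)],typ=[(638,551),(610,411)])
for k,q in man.items():
    P=onz('top',crop(q,4.8,335,145),0.017)[:,:2]; d=P[1]-P[0]; L=np.linalg.norm(d); d/=L
    print(k,'yaw',np.degrees(np.arctan2(d[1],d[0])).round(1),L.round(4),'grip',((P[0]+P[1])/2+d*.007).round(4))
q=crop([(80,55),(212,68),(342,85),(475,100),(607,115),(35,345),(570,408),(168,355),(304,374),(437,392)],5,172,160)
P=onz('top',q,.035); print(P.round(4))
print('tails', np.linalg.norm(P[0]-P[4]),np.linalg.norm(P[5]-P[6]))
E
python3 m.py
```

```text
stamp [132  85  48] [ 13 162 132]
roll [133  86  49] [ 13 161 133]
awl [135  86  49] [ 13 162 135]
scr [133  87  49] [ 14 161 133]
pal [133  86  49] [ 13 161 133]
typ [131  85  52] [ 13 154 131]
stamp yaw 5.8 0.0912 grip [ 0.6373 -0.0655]
roll yaw 14.2 0.0907 grip [ 0.6435 -0.1846]
pal yaw -7.9 0.0933 grip [ 0.4576 -0.2972]
typ yaw 10.2 0.0884 grip [ 0.4664 -0.4166]
[[0.6695 0.423  0.035 ]
 [0.6627 0.342  0.035 ]
 [0.6534 0.2624 0.035 ]
 [0.6454 0.1813 0.035 ]
 [0.6375 0.1011 0.035 ]
 [0.4927 0.4407 0.035 ]
 [0.4606 0.1188 0.035 ]
 [0.4881 0.3604 0.035 ]
 [0.4781 0.2783 0.035 ]
 [0.4688 0.1984 0.035 ]]
tails 0.32352318837078625 0.32352253216641486
```

```bash
sed -i 's/(h<13)&(s>150)&(v>75)/(h<16)\&(s>135)\&(v>85)\&(v<165)/' m.py; python3 m.py | grep cent
cat > m2.py <<'E'
from h import *
# tray fit by depth: points between 28 and 42mm
z=np.load('top0.npz'); d=z['d']; k,ds,T=K('top')
yy,xx=np.mgrid[150:260,170:310]; uv=np.c_[xx.ravel(),yy.ravel()]
o,r=ray('top',uv); P=o+r*d[150:260,170:310].ravel()[:,None]
z=P[:,2]; print(np.histogram(z,bins=np.arange(-.01,.06,.004)))
m=(z>.031)&(z<.041); Q=P[m][:,:2].astype(np.float32)
print(cv2.minAreaRect(Q)); 
rc=cv2.boxPoints(cv2.minAreaRect(Q)); print(rc)
m=(z>.010)&(z<.06); Q=P[m][:,:2].astype(np.float32); print(cv2.minAreaRect(Q))
E
python3 m2.py
```

```text
223 cent [ 0.6369 -0.1876] yaw 14.9 len 0.0886 wid 0.0245 org [ 0.692  -0.1729] grip [ 0.6436 -0.1858]
226 cent [ 0.6406 -0.252 ] yaw -14.6 len 0.0903 wid 0.0245 org [ 0.6958 -0.2664] grip [ 0.6474 -0.2538]
218 cent [ 0.6299 -0.0665] yaw 5.9 len 0.0879 wid 0.0238 org [ 0.6866 -0.0606] grip [ 0.6369 -0.0658]
226 cent [ 0.4584 -0.4177] yaw 10.2 len 0.0873 wid 0.0249 org [ 0.5145 -0.4076] grip [ 0.4653 -0.4164]
235 cent [ 0.4481 -0.2959] yaw -8.2 len 0.0892 wid 0.0245 org [ 0.5045 -0.304 ] grip [ 0.455  -0.2969]
224 cent [ 0.4434 -0.086 ] yaw 3.0 len 0.087 wid 0.0231 org [ 0.5003 -0.0831] grip [ 0.4504 -0.0856]
(array([  12,  382, 2784, 3745,  983,  179, 1096, 2948, 1553,  250,  551,
        683,  171,    2,    0,    0,    0]), array([-0.01 , -0.006, -0.002,  0.002,  0.006,  0.01 ,  0.014,  0.018,
        0.022,  0.026,  0.03 ,  0.034,  0.038,  0.042,  0.046,  0.05 ,
        0.054,  0.058]))
((0.5658259391784668, 0.27132555842399597), (0.32463765144348145, 0.17838691174983978), 83.91596221923828)
[[0.4599312  0.11937435]
 [0.6373133  0.10046764]
 [0.6717207  0.42327678]
 [0.49433857 0.4421835 ]]
((0.5734295845031738, 0.2632659375667572), (0.3364851474761963, 0.4209716320037842), 0.8814584612846375)
```

```bash
python3 - <<'E'
import cv2
p=cv2.imread('pics/side0.png')
b=p[225:385,235:385]; cv2.imwrite('pics/sb.png',cv2.resize(b,None,fx=3.7,fy=3.7,interpolation=cv2.INTER_CUBIC))
b=p[120:215,275:415]; cv2.imwrite('pics/sa.png',cv2.resize(b,None,fx=5,fy=5,interpolation=cv2.INTER_CUBIC))
E
```

```text
(no output)
```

View pics/sb.png

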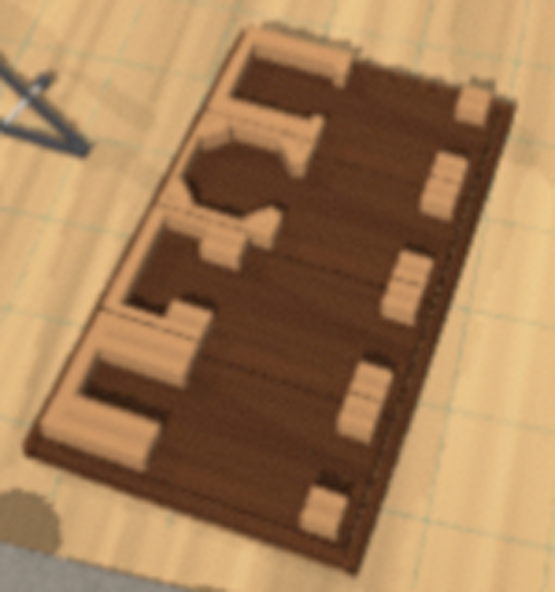

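View pics/sa.png

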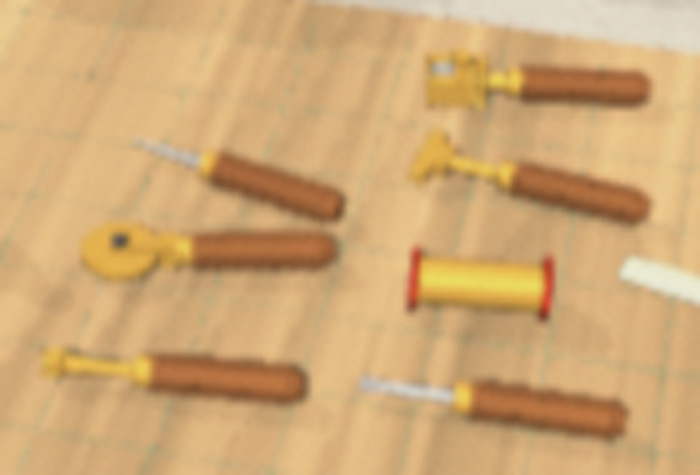

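```bash
python3 - <<'E'
from h import *
from scipy.spatial.transform import Rotation as R
o=get_obs(); M=R.from_euler('xyz',o['tcp_rot'],degrees=True).as_matrix(); print(M.round(3)); print('jaw yaw',np.degrees(np.arctan2(M[1,2],M[0,2])))
E
```

```text
[[-0.     0.959  0.284]
 [ 0.002  0.284 -0.959]
 [-1.     0.    -0.002]]
jaw yaw -73.5103483938327
```

drive_tool(rows=[[0,0,-1,40,10,0,0.45],[0,0,-2,80,22,-10,0.45],[0,0,-3,120,33,-25,0.45],[0,0,-4,160,44,-45,0.45],[0,0,-5,200,55,-65,0.45],[0,0,-6,240,66,-90,0.45],[0,0,-6.3,280,77,-110,0.45],[0,0,-6.3,305,84,-125,0.45],[0,0,-6.3,316.5,86.5,-131,0.45],[0,0,-6.3,316.5,86.5,-131,0.45],[0,0,-6.3,316.5,86.5,-131,0.45],[0,0,-6.3,316.5,86.5,-131,0.45]], newtons=80)

```text
time_s: 1.6
ee_pos: [0.4649, -0.4179, 0.1015]
tcp_rot: [21.6, 89.9, -58.3]
ft_force: [0.6, 0.2, 0.3]
opening: 0.55
```

```bash
python3 - <<'E'
from h import *
p,d=save('top','top1'); q=save('side','side1')[0]
a=cv2.resize(p[190:290,400:520],None,fx=4,fy=4,interpolation=2); b=cv2.resize(q[60:160,330:450],None,fx=4,fy=4,interpolation=2)
cv2.imwrite('pics/c1.png',np.vstack([a,b])[:,:,::-1] if 0 else np.hstack([a[:,:400],b[:,:400]])[:,:,::-1])
E
```

```text
(no output)
```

View pics/c1.png

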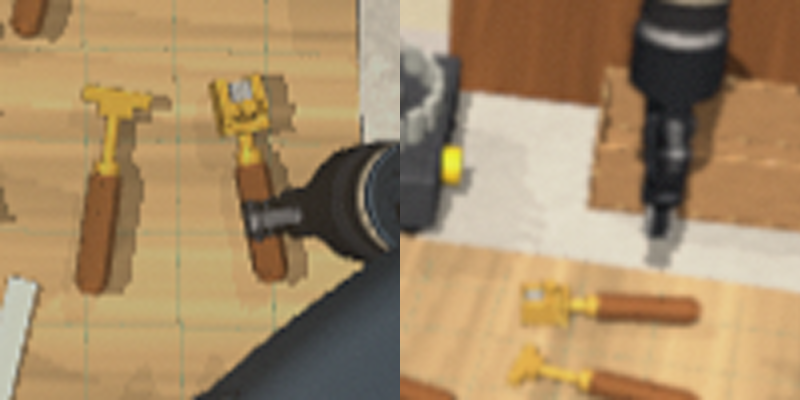

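drive_tool(rows=[[0,0,0,0.5,1,-25,0.45],[0,0,0,0.5,1,-50,0.45],[0,0,0,0.5,1,-70,0.45],[0,0,0,0.5,1,-85,0.45],[0,0,0,0.5,1,-92,0.45],[0,0,0,0.5,1,-94,0.45],[0,0,0,0.5,1,-94,0.45]])

```text
time_s: 2.58
ee_pos: [0.4664, -0.4163, 0.0071]
tcp_rot: [33.5, 89.9, -46.3]
ft_force: [0.3, -0.5, 1.1]
opening: 0.551
```

drive_tool(rows=[[0,0,0,0,0,0,0.7],[0,0,0,0,0,0,0.85],[0,0,0,0,0,0,1],[0,0,0,0,0,0,1],[0,0,0,0,0,0,1],[0,0,0,0,0,0,1],[0,0,0,0,0,0,1],[0,0,0,0,0,5,1],[0,0,0,0,0,15,1],[0,0,0,0,0,30,1],[0,0,0,0,0,50,1],[0,0,0,0,0,70,1],[0,0,0,0,0,90,1],[0,0,0,0,0,100,1],[0,0,0,0,0,100,1],[0,0,0,0,0,100,1]])

```text
time_s: 4.58
ee_pos: [0.4656, -0.4155, 0.1054]
tcp_rot: [-147.1, 89.9, 133.1]
ft_force: [-0.4, -0.1, -2.3]
opening: 0.252
```

```bash
python3 - <<'E'
from h import *
p,d=save('top','top2'); q=save('side','side2')[0]
a=cv2.resize(p[190:290,400:500],None,fx=4,fy=4,interpolation=2); b=cv2.resize(q[60:160,330:430],None,fx=4,fy=4,interpolation=2)
cv2.imwrite('pics/c2.png',np.hstack([a[:,:400],b[:,:400]])[:,:,::-1])
E
```

```text
(no output)
```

View pics/c2.png

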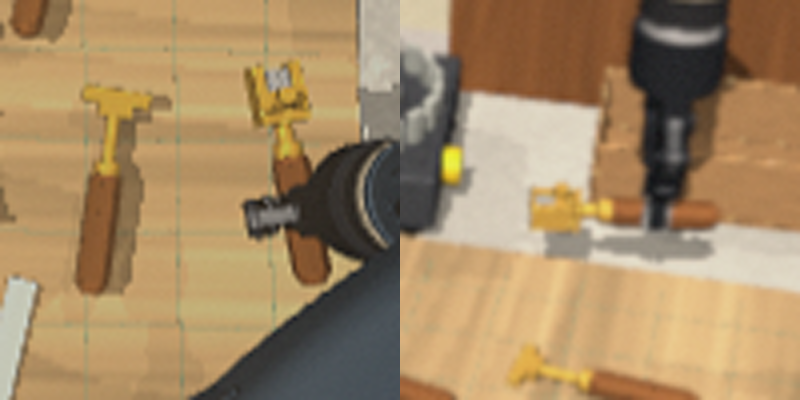

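drive_tool(rows=[[0,0,-1,2,15,5,1],[0,0,-2,5,45,10,1],[0,0,-4,10,90,10,1],[0,0,-5,14,140,10,1],[0,0,-6,19,190,10,1],[0,0,-8,24,240,10,1],[0,0,-9,28,290,10,1],[0,0,-11,33,340,10,1],[0,0,-12,38,390,10,1],[0,0,-13,42,440,10,1],[0,0,-14,46,485,10,1],[0,0,-15,49,525,10,1],[0,0,-16,51,552,5,1],[0,0,-16.2,52,565,0,1],[0,0,-16.2,52,569.4,-10,1],[0,0,-16.2,52,569.4,-26,1],[0,0,-16.2,52,569.4,-36,1],[0,0,-16.2,52,569.4,-36,1],[0,0,-16.2,52,569.4,-36,1]])

```text
time_s: 7.05
ee_pos: [0.5166, 0.0754, 0.0702]
tcp_rot: [-177.0, 87.0, 92.2]
ft_force: [0.7, -0.9, -1.5]
opening: 0.255
```

```bash
cat > look.py <<'E'
import sys
from h import *
n=sys.argv[1]
p,d=save('top','top'+n); q=save('side','side'+n)[0]
a=cv2.resize(p[150:260,175:315],None,fx=4,fy=4,interpolation=2)[:,:]; b=cv2.resize(q[205:385,225:405],None,fx=2.4444,fy=2.4444,interpolation=2)
a=cv2.resize(a,(400,314)); 
a=cv2.resize(p[160:255,205:305] if len(sys.argv)<3 else p[160:255,175:275],None,fx=4,fy=4,interpolation=2); b=cv2.resize(q[220:380,235:400],(400,380),interpolation=2)
cv2.imwrite(f'pics/c{n}.png',np.hstack([a,b])[:,:,::-1])
o=get_obs(); print(o['ee_pos'],o['tcp_rot'],o['ft_force'])
E
python3 look.py 3
```

```text
[0.51710359 0.07542201 0.0708775 ] [-178.37342938   87.01411505   90.80617743] [-0.07208917  0.05401067 -1.5569966 ]
```

View pics/c3.png

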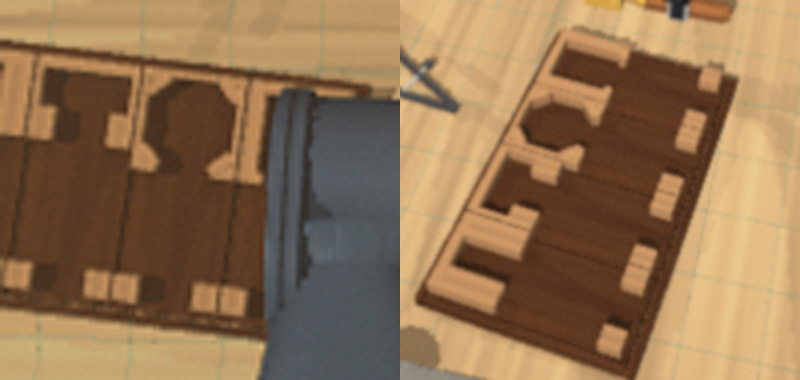

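```bash
python3 -c "
from h import *
o=get_obs();print(o['qpos'].round(2),o['qvel'].round(2),o['time_s'])"
```

```text
[ -0.88   3.66 -11.76  74.67   2.98 179.94] [-0.   -0.15  0.35  0.06 -0.13 -0.05] 7.15
```

drive_tool(rows=[[0,0,5,0,0,20,1],[0,0,12,0,0,40,1],[0,0,20,0,0,60,1],[0,0,20,0,0,60,1],[0,0,20,0,0,60,1]])

```text
time_s: 7.78
ee_pos: [0.5166, 0.0754, 0.1301]
tcp_rot: [-177.3, 87.0, 111.8]
ft_force: [-0.6, -0.0, -2.1]
opening: 0.255
```

```bash
cat > st.py <<'E'
from h import *
from scipy.spatial.transform import Rotation as R
o=get_obs();M=R.from_euler('xyz',o['tcp_rot'],degrees=True).as_matrix()
print(o['qpos'].round(2),o['time_s'],o['ee_pos'].round(4),'toolyaw',(np.degrees(np.arctan2(M[1,2],M[0,2]))+90).round(2),'appr',M[:,0].round(3),o['opening'])
E
python3 st.py
```

```text
[ -0.74   3.34  -5.27  82.54   2.76 160.17] 7.775 [0.5166 0.0754 0.1301] toolyaw 19.06 appr [-0.019  0.048 -0.999] 0.25510678067186277
```

drive_tool(rows=[[-1.4,-0.5,0,0,0,0,1],[-2.75,-1.1,0,0,0,5,1],[-2.75,-1.1,0,0,0,10,1],[-2.75,-1.1,0,0,0,10,1]])

```text
time_s: 8.28
ee_pos: [0.5172, 0.0756, 0.1413]
tcp_rot: [86.0, 89.9, 15.1]
ft_force: [-0.1, -0.4, -1.3]
opening: 0.25
```

```bash
python3 st.py
```

```text
[ 9.5000e-01  2.2200e+00 -5.1000e+00  8.2590e+01  2.0000e-02  1.6176e+02] 8.275 [0.5172 0.0756 0.1413] toolyaw 19.19 appr [ 0.001  0.    -1.   ] 0.25003437251512406
```

drive_tool(rows=[[0,0,5,0,0,0,1],[0,0,15,0,0,0,1],[0,0,25,0,0,0,1],[0,0,35,0,0,0,1],[0,0,45,0,0,0,1],[0,0,55,0,0,0,1],[0,0,65,0,0,0,1],[0,0,75,0,0,0,1],[0,0,85,0,0,0,1],[0,0,95,0,0,0,1],[0,0,105,0,0,0,1],[0,0,115,0,0,0,1],[0,0,125,0,0,0,1],[0,0,135,0,0,0,1],[0,0,145,0,0,0,1],[0,0,155,0,0,0,1],[0,0,165,0,0,0,1],[0,0,170,0,0,0,1],[0,0,170,0,0,0,1]])

```text
time_s: 10.65
ee_pos: [0.5168, 0.0753, 0.1405]
tcp_rot: [-170.7, 90.0, -71.6]
ft_force: [-1.1, 0.1, -1.5]
opening: 0.251
```

```bash
python3 st.py
```

```text
[ 9.400e-01  2.270e+00 -5.150e+00  8.258e+01 -3.000e-02 -8.150e+00] 10.65 [0.5168 0.0753 0.1405] toolyaw 189.09 appr [ 0. -0. -1.] 0.25082442833903884
```

drive_tool(rows=[[0,0,5,0,0,0,1],[0,0,15,0,0,0,1],[0,0,25,0,0,0,1],[0,0,35,0,5,0,1],[0,0,45,0,10,0,1],[0,0,55,0,20,0,1],[0,0,65,0,30,0,1],[0,0,75,0,40,0,1],[0,0,85,0,50,0,1],[0,0,95,0,60,0,1],[0,0,105,0,70,0,1],[0,0,115,1.2,78.6,0,1],[0,0,125,1.2,78.6,0,1],[0,0,135,1.2,78.6,0,1],[0,0,145,1.2,78.6,0,1],[0,0,155,1.2,78.6,-10,1],[0,0,162,1.2,78.6,-30,1],[0,0,164.9,1.2,78.6,-50,1],[0,0,164.9,1.2,78.6,-50,1],[0,0,164.9,1.2,78.6,-50,1]])

```text
time_s: 13.15
ee_pos: [0.5183, 0.154, 0.0912]
tcp_rot: [129.5, 89.9, 33.5]
ft_force: [0.7, 0.5, -1.5]
opening: 0.261
```

```bash
python3 st.py; python3 look.py 4
```

```text
[ 9.4200e+00  5.8900e+00 -6.9800e+00  7.7080e+01  3.0000e-02 -1.6456e+02] 13.15 [0.5183 0.154  0.0912] toolyaw -6.01 appr [ 0.001  0.001 -1.   ] 0.26075788484657764
[0.51887144 0.15412505 0.09183127] [116.05954003  89.85550709  20.08045093] [-0.41448786  0.13597514 -1.91332747]
```

View pics/c4.png

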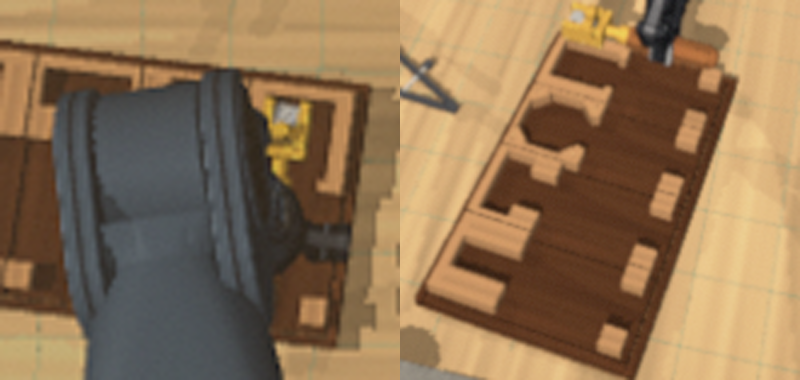

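```bash
python3 - <<'E'
from h import *
f=lambda x,y:((x+.5)/4-.5+205,(y+.5)/4-.5+160)
print(onz('top',[f(271,97),f(309,100),f(303,160),f(268,152)],.118).round(4))
# pocket inner edges: rail tops inner right corner etc.
print(onz('top',[f(348,90),f(335,190),f(330,95)],.035).round(4))
E
```

```text
[[0.6192 0.1532 0.118 ]
 [0.6175 0.1261 0.118 ]
 [0.5746 0.1292 0.118 ]
 [0.5799 0.1541 0.118 ]]
[[0.6389 0.1053 0.035 ]
 [0.5627 0.1131 0.035 ]
 [0.6348 0.1188 0.035 ]]
```

```bash
cat > dep.py <<'E'
import sys
from h import *
def pts(f,cam,u0,u1,v0,v1):
    z=np.load(f); d=z['d'][v0:v1,u0:u1]; p=z['p'][v0:v1,u0:u1]
    yy,xx=np.mgrid[v0:v1,u0:u1]; o,r=ray(cam,np.c_[xx.ravel(),yy.ravel()])
    return o+r*d.ravel()[:,None],p.reshape(-1,3).astype(int)
def brass(p): 
    h=cv2.cvtColor(p.reshape(-1,1,3).astype(np.uint8),cv2.COLOR_RGB2HSV).reshape(-1,3).astype(int)
    return (h[:,0]>=17)&(h[:,0]<28)&(h[:,1]>150)&(h[:,2]>90)
E
python3 - <<'E'
from dep import *
for f,cam,r in(('top4.npz','top',(265,295,178,205)),('side4.npz','side',(300,345,215,245))):
    P,p=pts(f,cam,*r); m=brass(p)&(P[:,2]>.07); Q=P[m]; print(m.sum(),Q.min(0),Q.max(0),np.median(Q,0))
    o=np.array([.5188,.154]); ux=np.array([.9945,-.1045]); uy=np.array([.1045,.9945]); q=Q[:,:2]-o
    print('along',np.percentile(q@ux,[2,50,98]),'lat',np.percentile(q@uy,[2,50,98]))
E
```

```text
127 [0.56391877 0.12632966 0.08831318] [0.62078116 0.15858308 0.12320572] [0.59080081 0.14219749 0.10889275]
along [0.04802703 0.07253211 0.09843195] lat [-0.01753031 -0.00496428  0.01364114]
263 [0.4305405  0.12975679 0.08869115] [0.62146762 0.79171737 0.835573  ] [0.59133154 0.15792454 0.10570393]
along [0.03893943 0.07236947 0.10033317] lat [-0.01370352  0.01032351  0.01926814]
```

drive_tool(rows=[[0,0,0,3,1,-10,1],[0,0,0,3,1,-25,1],[0,0,0,3,1,-40,1],[0,0,0,3,1,-50,1],[0,0,0,3,1,-58,1],[0,0,0,3,1,-63,1],[0,0,0,3,1,-65,1],[0,0,0,3,1,-65,1]])

```text
time_s: 14.25
ee_pos: [0.5214, 0.1551, 0.026]
tcp_rot: [122.9, 89.9, 27.0]
ft_force: [0.3, -0.2, -2.2]
opening: 0.258
```

```bash
python3 st.py; python3 look.py 5
```

```text
[ 9.4800e+00  8.6800e+00 -1.1540e+01  6.9700e+01  2.0000e-02 -1.6459e+02] 14.25 [0.5214 0.1551 0.026 ] toolyaw -5.93 appr [ 0.001  0.001 -1.   ] 0.2584745854619298
[0.52151411 0.15508203 0.02597915] [120.90322003  89.90920005  24.97761228] [ 0.11842526 -0.20295174 -1.96248634]
```

View pics/c5.png

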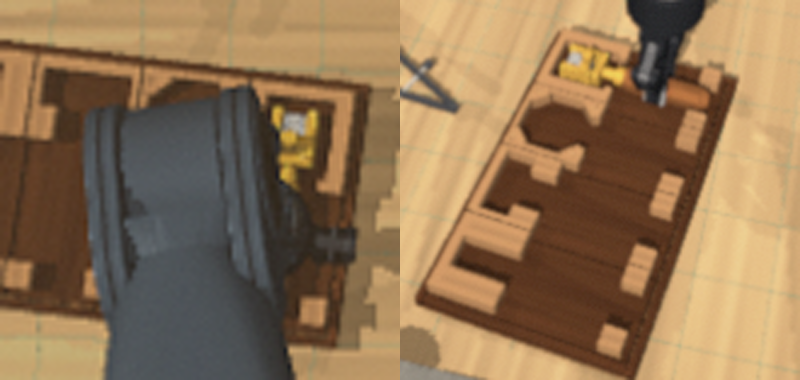

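drive_tool(rows=[[0,0,0,0,0,-1,1],[0,0,0,0,0,-1,0.72],[0,0,0,0,0,-1,0.6],[0,0,0,0,0,-1,0.45],[0,0,0,0,0,-1,0.45],[0,0,0,0,0,-1,0.45],[0,0,0,0,0,10,0.45],[0,0,0,0,0,30,0.45],[0,0,0,0,0,60,0.45],[0,0,0,0,0,95,0.45],[0,0,10,0,-30,115,0.45],[0,0,20,-10,-70,115,0.45],[0,0,30,-20,-115,115,0.45],[0,0,40,-30,-160,115,0.45],[0,0,50,-40,-205,115,0.45],[0,0,60,-45,-250,115,0.45],[0,0,70,-50,-295,115,0.45],[0,0,80,-55,-340,115,0.45],[0,0,90,-60,-385,115,0.45],[0,0,100,-66,-420,105,0.45]])

```text
time_s: 16.85
ee_pos: [0.2623, 0.2345, 0.1415]
tcp_rot: [-13.4, 74.0, -58.3]
ft_force: [-0.3, 0.7, 0.4]
opening: 0.549
```

```bash
python3 st.py; python3 look.py 6
```

```text
[  44.67  -18.79  -25.18   87.28  -15.56 -179.94] 16.85 [0.2623 0.2345 0.1415] toolyaw 45.64 appr [ 0.145 -0.234 -0.961] 0.5489883799287408
[0.25973095 0.23396618 0.1406807 ] [-14.149703    74.05664394 -58.8408423 ] [ 0.97575293  0.01121374 -0.48709118]
```

View pics/c6.png

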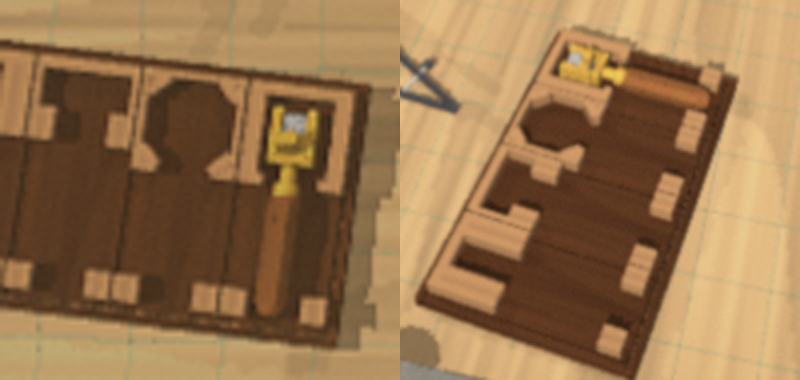

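drive_tool(rows=[[4,2.5,0,15,-15,20,0.45],[9,5.5,0,30,-40,40,0.45],[13.6,8.4,0,45,-70,60,0.45],[13.6,8.4,0,60,-100,60,0.45],[13.6,8.4,0,70,-120,60,0.45],[13.6,8.4,0,70,-120,60,0.45],[13.6,8.4,0,70,-120,60,0.45]])

```text
time_s: 17.82
ee_pos: [0.2116, 0.2561, 0.1986]
tcp_rot: [-5.7, 87.0, -54.1]
ft_force: [0.1, 0.1, -0.1]
opening: 0.551
```

```bash
python3 st.py
```

```text
[  41.72  -26.1   -22.48   93.92   -3.02 -179.94] 17.825 [0.2116 0.2561 0.1986] toolyaw 41.68 appr [ 0.031 -0.043 -0.999] 0.5511941901242211
```

Now unwind the wrist.

drive_tool(rows=[[0,0,-10,0,0,0,0.45],[0,0,-20,10,0,0,0.45],[0,0,-30,20,0,0,0.45],[0,0,-40,30,-10,0,0.45],[0,0,-50,40,-20,0,0.45],[0,0,-60,50,-40,0,0.45],[0,0,-70,60,-60,0,0.45],[0,0,-80,75,-80,0,0.45],[0,0,-90,90,-105,0,0.45],[0,0,-100,105,-130,0,0.45],[0,0,-110,120,-155,0,0.45],[0,0,-120,135,-180,0,0.45],[0,0,-130,150,-205,0,0.45],[0,0,-140,165,-230,0,0.45],[0,0,-150,180,-260,0,0.45],[0,0,-160,195,-290,0,0.45],[0,0,-170,210,-320,0,0.45],[0,0,-170,210,-320,0,0.45],[0,0,-170,210,-320,0,0.45]])

```text
time_s: 20.2
ee_pos: [0.4215, -0.0633, 0.1987]
tcp_rot: [-4.0, 86.9, 137.7]
ft_force: [-1.0, -0.2, 0.3]
opening: 0.55
```

```bash
python3 st.py
```

```text
[-18.51  -9.34  -9.65  92.52   1.25 -70.24] 20.2 [ 0.4215 -0.0633  0.1987] toolyaw 231.7 appr [-0.04   0.036 -0.999] 0.5504921668061225
```

drive_tool(rows=[[-1,-1,0,5,-20,0,0.45],[-2.1,-2.3,0,10,-55,0,0.45],[-2.1,-2.3,0,15,-90,0,0.45],[-2.1,-2.3,0,20,-120,0,0.45],[-2.1,-2.3,0,20,-130,0,0.45],[-2.1,-2.3,0,20,-130,0,0.45]])

```text
time_s: 20.95
ee_pos: [0.4417, -0.1938, 0.1991]
tcp_rot: [-170.9, 89.9, -29.3]
ft_force: [-1.0, 0.5, -0.0]
opening: 0.548
```

drive_tool(rows=[[0,0,-8,2,-15,-5,0.45],[0,0,-18,5,-35,-15,0.45],[0,0,-28,8,-60,-35,0.45],[0,0,-38,11,-80,-60,0.45],[0,0,-48,13,-95,-80,0.45],[0,0,-56,14.5,-102,-95,0.45],[0,0,-59.9,14.5,-103.7,-98.7,0.45],[0,0,-59.9,14.5,-103.7,-98.7,0.45],[0,0,-59.9,14.5,-103.7,-98.7,0.45]])

```text
time_s: 22.08
ee_pos: [0.4568, -0.2967, 0.1011]
tcp_rot: [-156.1, 89.9, -74.3]
ft_force: [-0.2, -0.5, 0.6]
opening: 0.55
```

```bash
python3 st.py; python3 - <<'E'
from h import *
p,d=save('top','top7'); q=save('side','side7')[0]
a=cv2.resize(p[190:290,375:475],None,fx=4,fy=4,interpolation=2); b=cv2.resize(q[70:170,340:440],None,fx=4,fy=4,interpolation=2)
cv2.imwrite('pics/c7.png',np.hstack([a,b])[:,:,::-1])
E
```

```text
[-40.01   6.18  -5.52  78.18  -0.08 -31.88] 22.075 [ 0.4568 -0.2967  0.1011] toolyaw 171.86 appr [ 0.001 -0.002 -1.   ] 0.5498794747876999
```

View pics/c7.png

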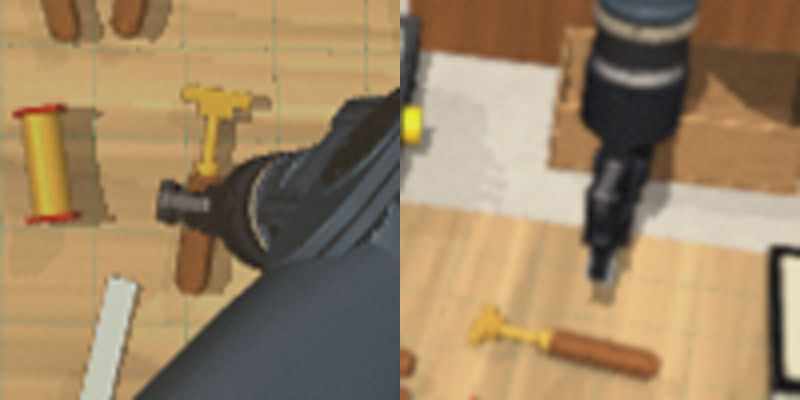

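drive_tool(rows=[[0,0,0,-2,0,-25,0.45],[0,0,0,-2,0,-50,0.45],[0,0,0,-2,0,-72,0.45],[0,0,0,-2,0,-86,0.45],[0,0,0,-2,0,-92,0.45],[0,0,0,-2,0,-94,0.45],[0,0,0,-2,0,-94,0.7],[0,0,0,-2,0,-94,0.85],[0,0,0,-2,0,-94,1],[0,0,0,-2,0,-94,1],[0,0,0,-2,0,-94,1],[0,0,0,-2,0,-94,1],[0,0,0,-2,0,-94,1],[0,0,0,-2,0,-88,1],[0,0,0,-2,0,-75,1],[0,0,0,-2,0,-55,1],[0,0,0,-2,0,-30,1],[0,0,0,-2,0,-5,1],[0,0,0,-2,0,10,1],[0,0,0,-2,0,10,1]])

```text
time_s: 24.68
ee_pos: [0.4553, -0.298, 0.112]
tcp_rot: [-142.2, 89.7, -60.5]
ft_force: [0.1, -0.4, -0.9]
opening: 0.256
```

```bash
python3 st.py
```

```text
[-40.22   5.72  -4.76  79.27  -0.09 -31.96] 24.675 [ 0.4553 -0.298   0.112 ] toolyaw 171.74 appr [ 0.002 -0.004 -1.   ] 0.256228066701562
```

drive_tool(rows=[[0,0,0,2,15,5,1],[0,0,0,6,45,10,1],[0,0,0,12,90,15,1],[0,0,0,18,138,15,1],[0,0,0,25,188,15,1],[0,0,0,32,238,15,1],[0,0,0,38,288,15,1],[0,0,1,45,338,15,1],[0,0,1,52,388,15,1],[0,0,2,58,438,15,1],[0,0,2,65,488,15,1],[0,0,2,71,533,15,1],[0,0,2.2,76,570,12,1],[0,0,2.2,79,595,5,1],[0,0,2.2,81,608,-8,1],[0,0,2.2,81,612,-20,1],[0,0,2.2,81,612,-20,1],[0,0,2.2,81,612,-20,1]])

```text
time_s: 26.92
ee_pos: [0.5354, 0.3137, 0.0904]
tcp_rot: [178.5, 89.9, -97.6]
ft_force: [-0.3, -0.0, -1.4]
opening: 0.255
```

```bash
python3 st.py; python3 look.py 8
```

```text
[24.23 17.8   6.75 79.02 -0.12 30.36] 26.925 [0.5354 0.3137 0.0904] toolyaw 173.87 appr [-0.    -0.002 -1.   ] 0.25540520112440707
[0.53602644 0.31396105 0.09125293] [-139.99763037   89.88403133  -56.12751082] [ 0.49930482 -0.36487181 -1.23393024]
```

View pics/c8.png

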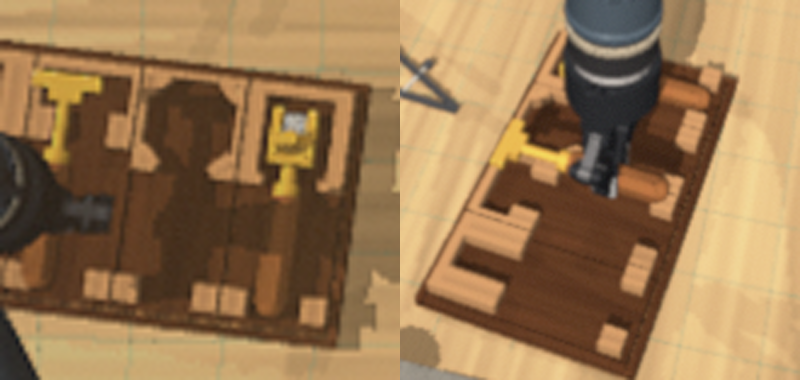

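```bash
python3 - <<'E'
from dep import *
P,p=pts('top8.npz','top',208,233,172,203); m=brass(p)&(P[:,2]>.07); Q=P[m]
o=np.array([.5360,.3139]); ux=np.array([.9945,-.1045]); uy=np.array([.1045,.9945]); q=Q[:,:2]-o; t=q@ux;l=q@uy
print(m.sum(),np.median(Q[:,2]),'along',np.percentile(t,[1,50,99]),t.max())
for a,b in((.04,.06),(.06,.09),(.09,.12)): s=(t>a)&(t<b); print(a,l[s].min(),l[s].max(),np.median(l[s]))
# floor slots by dark on rails
E
```

```text
163 0.10188213944618818 along [0.03635318 0.08597909 0.10082455] 0.10165353773496201
0.04 -0.009301440216397316 0.007340180689846488 -0.0025408031506772458
0.06 -0.025245519261497484 0.018427543589643783 -0.0019396029700442215
0.09 -0.02579884305426719 0.024474310280752025 -0.0004937988753221355
```

drive_tool(rows=[[0,0,0,3,1,-10,1],[0,0,0,3,1,-25,1],[0,0,0,3,1,-40,1],[0,0,0,3,1,-50,1],[0,0,0,3,1,-58,1],[0,0,0,3,1,-63,1],[0,0,0,3,1,-65,1],[0,0,0,3,1,-65,1]])

```text
time_s: 28.02
ee_pos: [0.5389, 0.3158, 0.026]
tcp_rot: [-139.6, 89.9, -55.7]
ft_force: [0.5, 0.3, -1.8]
opening: 0.258
```

```bash
python3 st.py; python3 look.py 9
```

```text
[24.28 20.27  2.36 72.08 -0.11 30.34] 28.025 [0.5389 0.3158 0.026 ] toolyaw 173.94 appr [ 0.001 -0.002 -1.   ] 0.2580612801806835
[0.53895399 0.31585663 0.02594355] [-135.75640498   89.89312663  -51.81549821] [ 0.55621907  0.1318199  -0.71685774]
```

View pics/c9.png

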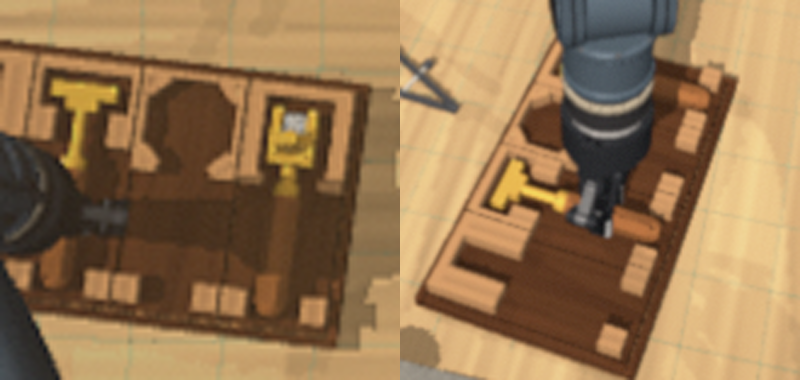

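drive_tool(rows=[[0,0,0,0,0,-1,1],[0,0,0,0,0,-1,0.72],[0,0,0,0,0,-1,0.6],[0,0,0,0,0,-1,0.45],[0,0,0,0,0,-1,0.45],[0,0,0,0,0,8,0.45],[0,0,0,0,0,30,0.45],[0,0,0,0,0,65,0.45],[0,0,0,0,-5,95,0.45],[0,0,2,5,-40,105,0.45],[0,0,4,15,-85,105,0.45],[0,0,6,27,-135,105,0.45],[0,0,8,39,-185,105,0.45],[0,0,10,50,-235,105,0.45],[0,0,12,61,-285,105,0.45],[0,0,14,72,-335,105,0.45],[0,0,16,83,-385,105,0.45],[0,0,18,92,-435,105,0.45],[0,0,20,99,-475,100,0.45],[0,0,20.5,103,-501,90,0.45]])

```text
time_s: 30.62
ee_pos: [0.6422, -0.188, 0.1167]
tcp_rot: [-149.1, 89.8, -44.7]
ft_force: [0.0, 0.4, -0.8]
opening: 0.552
```

drive_tool(rows=[[0,0,0,0,0,-10,0.45],[0,0,0,0,0,-15,0.45],[0,0,0,0,0,-15,0.45]])

```text
time_s: 31.0
ee_pos: [0.6411, -0.1839, 0.1]
tcp_rot: [144.5, 89.9, -111.0]
ft_force: [0.7, -0.1, 0.5]
opening: 0.553
```

```bash
python3 st.py; python3 look.py 10; python3 - <<'E'
from h import *
p=np.load('top10.npz')['p'];q=np.load('side10.npz')['p']
a=cv2.resize(p[140:240,345:445],None,fx=4,fy=4,interpolation=2); b=cv2.resize(q[120:220,270:370],None,fx=4,fy=4,interpolation=2)
c=cv2.imread('pics/c10.png')[:,:400]
cv2.imwrite('pics/c10b.png',np.hstack([a,b])[:,:,::-1])
E
```

```text
[-2.173e+01  2.458e+01  1.653e+01  8.195e+01 -6.000e-02 -3.625e+01] 31.0 [ 0.6411 -0.1839  0.1   ] toolyaw 194.52 appr [-0.    -0.001 -1.   ] 0.5529344195783701
[ 0.6416852  -0.18419916  0.10098718] [-161.6406512    89.87259313  -57.11242553] [-0.41213167 -0.16149413  0.44739571]
```

View pics/c10b.png

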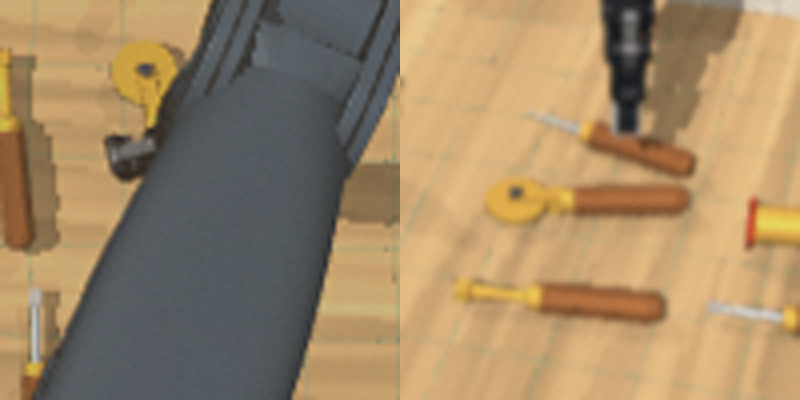

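View pics/c10.png

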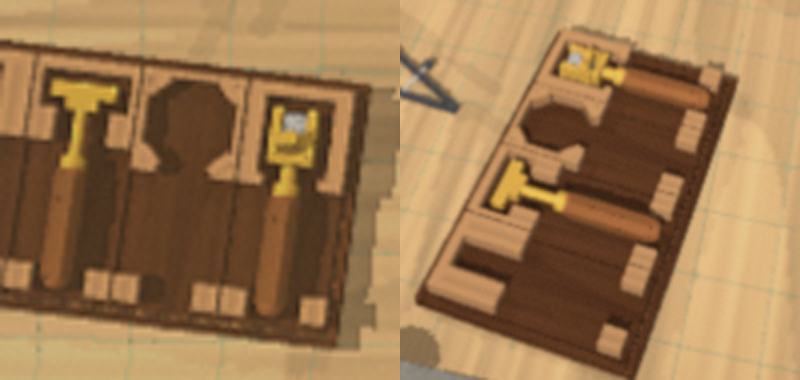

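drive_tool(rows=[[0,0,0,0,-1,-25,0.45],[0,0,0,0,-1,-50,0.45],[0,0,0,0,-1,-72,0.45],[0,0,0,0,-1,-86,0.45],[0,0,0,0,-1,-92,0.45],[0,0,0,0,-1,-94,0.45],[0,0,0,0,-1,-94,0.7],[0,0,0,0,-1,-94,0.85],[0,0,0,0,-1,-94,1],[0,0,0,0,-1,-94,1],[0,0,0,0,-1,-94,1],[0,0,0,0,-1,-94,1],[0,0,0,0,-1,-94,1],[0,0,0,0,-1,-88,1],[0,0,0,0,-1,-75,1],[0,0,0,0,-1,-55,1],[0,0,0,0,-1,-30,1],[0,0,0,0,-1,-5,1],[0,0,0,0,-1,20,1],[0,0,0,0,-1,20,1]])

```text
time_s: 33.6
ee_pos: [0.6438, -0.1873, 0.1252]
tcp_rot: [-135.2, 89.5, -30.8]
ft_force: [-0.7, 0.3, -2.2]
opening: 0.254
```

```bash
python3 st.py
```

```text
[-2.191e+01  2.424e+01  1.894e+01  8.417e+01 -8.000e-02 -3.635e+01] 33.6 [ 0.6438 -0.1873  0.1252] toolyaw 194.44 appr [ 0.008 -0.005 -1.   ] 0.2544553308944636
```

drive_tool(rows=[[0,0,-1,-3,10,5,1],[0,0,-3,-10,38,5,1],[0,0,-5,-20,78,5,1],[0,0,-7,-33,125,5,1],[0,0,-9,-46,173,5,1],[0,0,-12,-59,221,5,1],[0,0,-14,-72,269,5,1],[0,0,-16,-85,317,5,1],[0,0,-18,-97,361,5,1],[0,0,-20,-106,395,0,1],[0,0,-20.5,-111,414,-10,1],[0,0,-20.5,-113,422,-22,1],[0,0,-20.5,-113,422,-30,1],[0,0,-20.5,-113,422,-30,1],[0,0,-20.5,-113,422,-30,1]])

```text
time_s: 35.48
ee_pos: [0.529, 0.2348, 0.0907]
tcp_rot: [-162.5, 89.9, -78.6]
ft_force: [0.4, 0.2, -2.5]
opening: 0.254
```

```bash
python3 st.py; python3 look.py 11;  python3 - <<'E'
from dep import *
e=get_obs()['ee_pos'][:2]
P,p=pts('top11.npz','top',235,270,165,210); m=brass(p)&(P[:,2]>.07); Q=P[m]
ux=np.array([.9945,-.1045]); uy=np.array([.1045,.9945]); q=Q[:,:2]-e; t=q@ux;l=q@uy
print(m.sum(),np.median(Q[:,2]),'along',np.percentile(t,[1,50,99]),t.max(),'lat',l[t>.05].min(),l[t>.05].max())
E
```

```text
[17.36 11.56 -0.7  77.76 -0.12 23.51] 35.475 [0.529  0.2348 0.0907] toolyaw 173.85 appr [ 0.    -0.002 -1.   ] 0.25406765204082926
[0.52923004 0.23508872 0.09116369] [-136.88377273   89.87818696  -53.01233711] [-0.18933507 -0.33207769 -2.21785072]
260 0.10185130710018708 along [0.04038471 0.07807389 0.10600373] 0.10681843942501086 lat -0.024609342168203045 0.02254835875864129
```

View pics/c11.png

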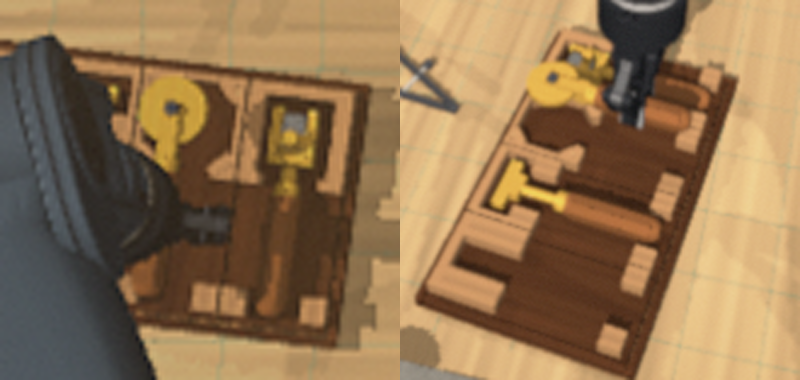

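drive_tool(rows=[[0,0,0,1,1,-10,1],[0,0,0,1,1,-25,1],[0,0,0,1,1,-40,1],[0,0,0,1,1,-50,1],[0,0,0,1,1,-58,1],[0,0,0,1,1,-63,1],[0,0,0,1,1,-65,1],[0,0,0,1,1,-65,1]])

```text
time_s: 36.58
ee_pos: [0.53, 0.2368, 0.026]
tcp_rot: [-136.6, 89.9, -52.7]
ft_force: [0.4, -0.4, -1.5]
opening: 0.256
```

```bash
python3 st.py; python3 look.py 12
```

```text
[17.52 13.94 -5.45 70.57 -0.11 23.58] 36.575 [0.53   0.2368 0.026 ] toolyaw 173.94 appr [ 0.001 -0.002 -1.   ] 0.25568941343052176
[0.53006327 0.23683275 0.02592261] [-131.31638039   89.88310572  -47.37495555] [-0.08925674  0.69694895 -0.77898213]
```

View pics/c12.png

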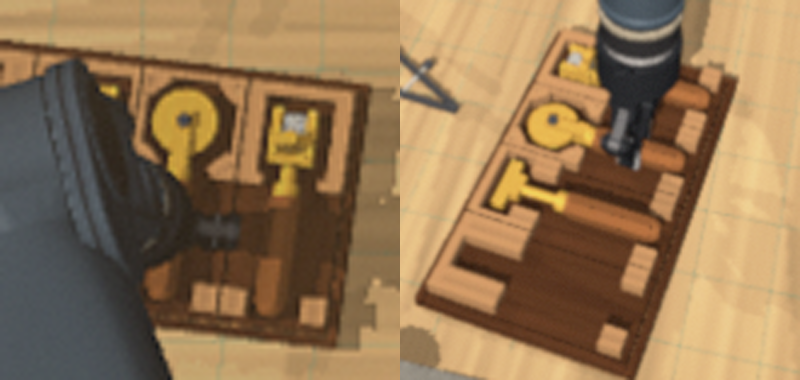

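drive_tool(rows=[[0,0,0,0,0,-1,1],[0,0,0,0,0,-1,0.72],[0,0,0,0,0,-1,0.6],[0,0,0,0,0,-1,0.45],[0,0,0,0,0,-1,0.45],[0,0,0,0,0,8,0.45],[0,0,0,0,0,30,0.45],[0,0,0,0,0,65,0.45],[0,0,0,0,-5,95,0.45],[0,0,2,12,-35,105,0.45],[0,0,4,28,-80,105,0.45],[0,0,6,45,-130,105,0.45],[0,0,8,62,-180,105,0.45],[0,0,10,80,-230,105,0.45],[0,0,11.9,95,-275,95,0.45],[0,0,11.9,103,-296,85,0.45],[0,0,11.9,105,-302.4,75,0.45],[0,0,11.9,105,-302.4,75,0.45],[0,0,11.9,105,-302.4,75,0.45]])

```text
time_s: 39.05
ee_pos: [0.6342, -0.0641, 0.1007]
tcp_rot: [-176.5, 89.9, -80.6]
ft_force: [-0.1, -0.0, -0.7]
opening: 0.552
```

```bash
python3 st.py; python3 look.py 13; python3 - <<'E'
from h import *
p=np.load('top13.npz')['p'];q=np.load('side13.npz')['p']
a=cv2.resize(p[140:240,300:400],None,fx=4,fy=4,interpolation=2); b=cv2.resize(q[120:220,270:370],None,fx=4,fy=4,interpolation=2)
cv2.imwrite('pics/c13b.png',np.hstack([a,b])[:,:,::-1])
E
```

```text
[-1.176e+01  2.001e+01  1.069e+01  8.065e+01 -7.000e-02 -1.771e+01] 39.05 [ 0.6342 -0.0641  0.1007] toolyaw 185.95 appr [ 0.    -0.001 -1.   ] 0.5520431877062458
[ 0.63461543 -0.06434539  0.10120506] [-150.07748923   89.87061179  -54.13004616] [ 0.5352169  -1.22837482  0.43834891]
```

View pics/c13b.png

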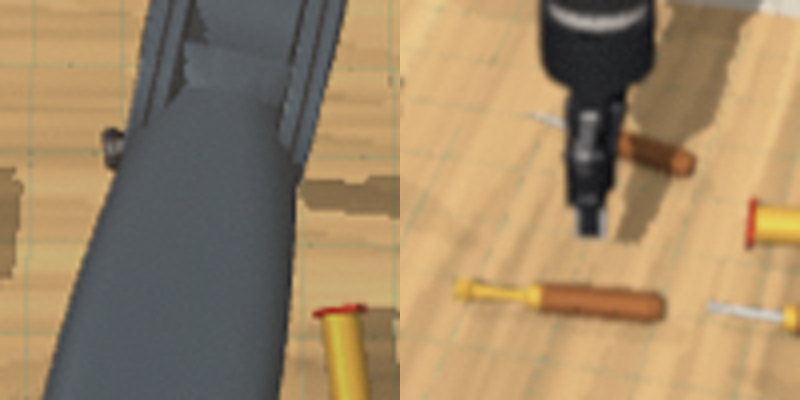

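View pics/c13.png

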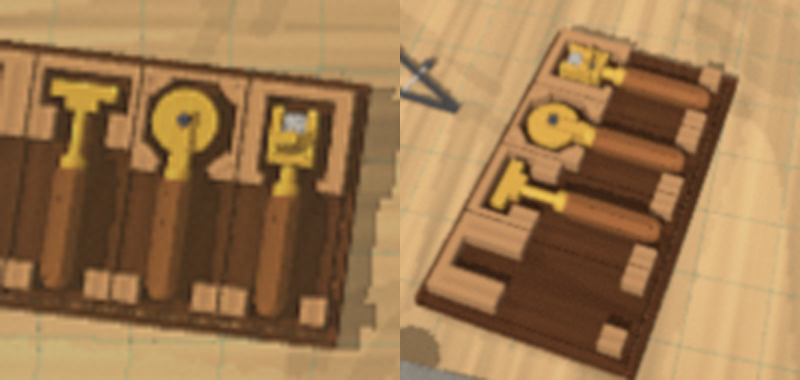

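Three lie well. Picking up the stamp.

drive_tool(rows=[[0,0,0,0,-1,-25,0.45],[0,0,0,0,-1,-50,0.45],[0,0,0,0,-1,-72,0.45],[0,0,0,0,-1,-86,0.45],[0,0,0,0,-1,-92,0.45],[0,0,0,0,-1,-94,0.45],[0,0,0,0,-1,-94,0.7],[0,0,0,0,-1,-94,0.85],[0,0,0,0,-1,-94,1],[0,0,0,0,-1,-94,1],[0,0,0,0,-1,-94,1],[0,0,0,0,-1,-94,1],[0,0,0,0,-1,-94,1],[0,0,0,0,-1,-88,1],[0,0,0,0,-1,-75,1],[0,0,0,0,-1,-55,1],[0,0,0,0,-1,-30,1],[0,0,0,0,-1,-5,1],[0,0,0,0,-1,20,1],[0,0,0,0,-1,20,1]])

```text
time_s: 41.65
ee_pos: [0.637, -0.0673, 0.125]
tcp_rot: [-119.7, 89.5, -23.9]
ft_force: [-0.3, -0.4, -2.2]
opening: 0.255
```

```bash
python3 st.py
```

```text
[-11.97  19.6   12.95  82.86  -0.1  -17.82] 41.65 [ 0.637  -0.0673  0.125 ] toolyaw 185.84 appr [ 0.008 -0.004 -1.   ] 0.25472718217289997
```

drive_tool(rows=[[0,0,-1,-2,12,5,1],[0,0,-2,-8,42,5,1],[0,0,-3,-16,85,5,1],[0,0,-4,-25,132,5,1],[0,0,-5,-35,180,5,1],[0,0,-6,-44,228,5,1],[0,0,-7,-53,276,5,1],[0,0,-8,-62,324,5,1],[0,0,-9,-71,370,5,1],[0,0,-10,-79,410,5,1],[0,0,-11,-85,440,0,1],[0,0,-11.9,-88,456,-10,1],[0,0,-11.9,-89,462.5,-22,1],[0,0,-11.9,-89,462.5,-31,1],[0,0,-11.9,-89,462.5,-31,1],[0,0,-11.9,-89,462.5,-31,1]])

```text
time_s: 43.65
ee_pos: [0.5459, 0.3949, 0.0897]
tcp_rot: [-166.8, 89.9, -83.0]
ft_force: [-0.1, -1.0, -1.4]
opening: 0.256
```

```bash
python3 st.py; python3 look.py 14 x;  python3 - <<'E'
from dep import *
e=get_obs()['ee_pos'][:2]
P,p=pts('top14.npz','top',180,215,160,205); m=brass(p)&(P[:,2]>.07); Q=P[m]
ux=np.array([.9945,-.1045]); uy=np.array([.1045,.9945]); q=Q[:,:2]-e; t=q@ux;l=q@uy
print(m.sum(),np.median(Q[:,2]),'along',np.percentile(t,[1,50,99]),t.max(),'lat',l[t>.09].min(),l[t>.09].max())
E
```

```text
[30.24 25.87 17.07 81.25 -0.11 36.37] 43.65 [0.5459 0.3949 0.0897] toolyaw 173.87 appr [ 0.    -0.002 -1.   ] 0.25601600777797656
[0.54620303 0.39532019 0.09035219] [-130.61612966   89.89454982  -46.73245132] [-0.5119659  -0.04443105 -0.92025621]
98 0.10149317358739973 along [0.03920834 0.0722229  0.10175778] 0.10233414275293114 lat -0.008192909494046306 0.006099534081420915
```

View pics/c14.png

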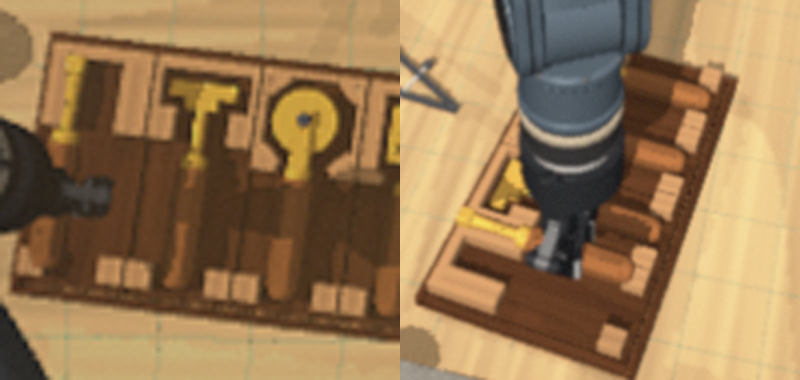

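drive_tool(rows=[[0,0,0,1,1,-10,1],[0,0,0,1,1,-25,1],[0,0,0,1,1,-40,1],[0,0,0,1,1,-50,1],[0,0,0,1,1,-57,1],[0,0,0,1,1,-62,1],[0,0,0,1,1,-64,1],[0,0,0,1,1,-64,1]])

```text
time_s: 44.75
ee_pos: [0.5469, 0.397, 0.026]
tcp_rot: [-135.3, 89.9, -51.4]
ft_force: [0.6, -0.0, -1.5]
opening: 0.247
```

```bash
python3 st.py; python3 look.py 15 x
```

```text
[30.34 27.74 12.26 74.5  -0.1  36.4 ] 44.75 [0.5469 0.397  0.026 ] toolyaw 173.94 appr [ 0.001 -0.001 -1.   ] 0.2472988504003445
[0.54690142 0.39696424 0.02593643] [-137.0965823    89.90054602  -53.15360085] [-0.572802    0.72130458 -1.86569533]
```

View pics/c15.png

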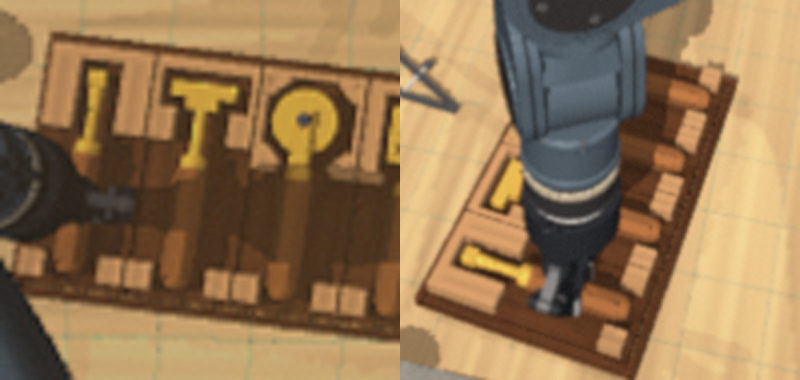

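drive_tool(rows=[[0,0,0,0,0,-1,1],[0,0,0,0,0,-1,0.72],[0,0,0,0,0,-1,0.6],[0,0,0,0,0,-1,0.45],[0,0,0,0,0,-1,0.45],[0,0,0,0,0,8,0.45],[0,0,0,0,0,30,0.45],[0,0,0,0,0,65,0.45],[0,0,0,0,-5,100,0.45],[0,0,0,-10,-40,130,0.45],[0,0,0,-25,-90,150,0.45],[0,0,0,-40,-140,150,0.45],[0,0,0,-60,-190,150,0.45],[0,0,0,-80,-240,150,0.45],[0,0,0,-100,-290,150,0.45],[0,0,0,-120,-340,150,0.45],[0,0,0,-130,-390,150,0.45],[0,0,0,-140,-430,150,0.45],[0,0,0,-140,-450,150,0.45],[0,0,0,-140,-450,150,0.45]])

```text
time_s: 47.35
ee_pos: [0.4066, -0.0544, 0.1763]
tcp_rot: [-140.0, 89.8, -56.2]
ft_force: [0.1, 0.8, -0.3]
opening: 0.554
```

```bash
python3 st.py; python3 look.py 16 x; python3 - <<'E'
from dep import *
# handle axis of each tool
p=np.load('top16.npz')['p']; hsv=cv2.cvtColor(p,cv2.COLOR_RGB2HSV).astype(int)
m=((hsv[...,0]>=17)&(hsv[...,0]<28)&(hsv[...,1]>150)&(hsv[...,2]>110)).astype(np.uint8); m[:160]=0;m[215:]=0;m[:,:185]=0;m[:,300:]=0
n,lab,st,c=cv2.connectedComponentsWithStats(m)
O=dict(stamp=(.5931,.3903),pal=(.5846,.3098),roll=(.5762,.2292),typ=(.5677,.1487)); ux=np.array([.9945,-.1045]); uy=np.array([.1045,.9945])
for i in range(1,n):
    if st[i,4]<30: continue
    yy,xx=np.where(lab==i); P=onz('top',np.c_[xx,yy],.036)[:,:2]
    k=min(O,key=lambda k:np.linalg.norm(P.mean(0)-np.array(O[k])-.03*ux)); q=P-np.array(O[k])
    print(k,'along',(q@ux).min().round(4),(q@ux).max().round(4),'lat',(q@uy).min().round(4),(q@uy).max().round(4))
a=cv2.resize(p[140:270,170:490],(800,325),interpolation=2);cv2.imwrite('pics/fin.png',a[:,:,::-1])
E
```

```text
[-16.92 -15.   -16.87  88.    -0.1  -10.69] 47.35 [ 0.4066 -0.0544  0.1763] toolyaw 173.76 appr [ 0.002 -0.002 -1.   ] 0.5541904184186659
[ 0.40661471 -0.0529462   0.17599619] [-145.19806513   89.89502032  -61.27256045] [ 0.09995132 -0.13149609  0.50614264]
stamp along -0.0068 0.0574 lat -0.0069 0.0116
pal along -0.0078 0.0582 lat -0.0249 0.0268
roll along -0.0074 0.0619 lat -0.0225 0.0268
typ along -0.0095 0.057 lat -0.0167 0.019
```

View pics/fin.png

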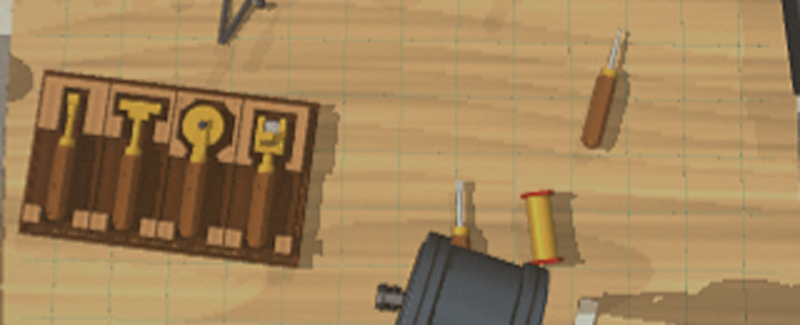

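View pics/c16.png

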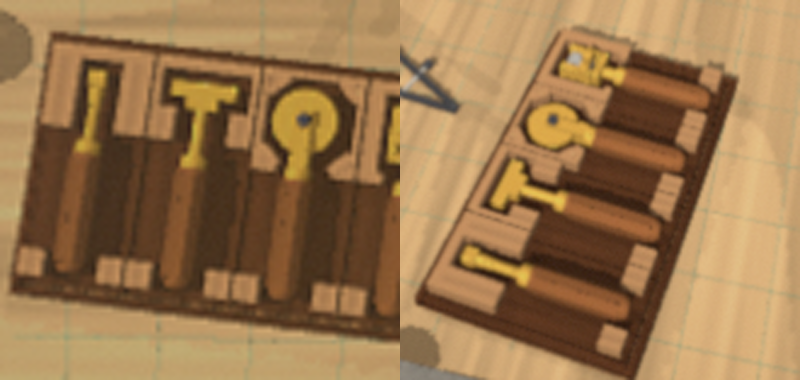

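```bash
python3 -c "
from bench import manip
print(manip.finish_job())"
```

```text
the job is handed in; nothing more can be done
None
```

All four finishing tools (typeholder, line pallet, roll and hand stamp) lie flat in their own cradles, heads in the pockets and handles in the notches. I handed the job in at about 47 s of the 106 s allowed.

- **Placement:** In the last top picture each head's front edge is within about 2 mm of its ideal spot along the cradle. Sideways they are within about 2–3 mm. The judged limit is 12 mm. Heights weren't measured at the end; both cameras show the tools lying level.
- **Laying in:** Each tool was lowered to about 1 mm above the cradle floor before the fingers opened. The force readings showed only the tool's weight.
- **Awl and screwdriver:** They were not touched and look to be where they started, though I judged this by eye. The arm partly hid the screwdriver in the last picture.
- **Arm:** It ended clear of everything at about 0.18 m height, with the gripper open.

**What went wrong:** While I was carrying the typeholder and again just after placing it, the last wrist joint stopped at the end of its range. The arm fell short of its target the first time and wandered off its path the second. Both times it was in free air and I saw no contact. I turned the wrist back the other way, and this cost about 9 s.

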